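Hang a second glazed tile on an occupied prong hook

TASK

Take the blue-patterned tile out of the slotted wooden rack and hang it by its hole on the brass prong hook of the lamp rail, in front of the red tile already there, without knocking that one off; the prong's outer half has been bent a little to one side, so feel your way on. Then slide the two gently back until the red tile lies against the hook's white back plate and the blue one against the red, and leave both hanging free and still. Glaze chips: never knock or press the tiles or the hook hard, and leave everything else on the table as it is.

Things in the scene. Friction and masses are not known exactly. Their poses are not given: they have to be found in the camera images.
- tile_blue: The tile to hang: a flat rigid ceramic plaque, white with blue pattern, 52 mm wide (its y), 84 mm high (its z), 8 mm thick (its x), 80 g nominal (may vary by 30 %). Origin: centre of its lower edge, mid-thickness. Painted face looks to its -x. It stands upright, face towards the robot's side, loose in one of the three slots of the rack, which one varies.
- tile_blue_hole (a point): Centre of the blue tile's round hanging hole, mid-thickness: 73 mm above the lower edge, 11 mm below the upper edge, midway across. The hole is 11 mm in diameter and goes straight through along the tile's x.
- tile_red: The tile that already hangs on the prong, same form, size and weight as the blue one, with a red pattern. Origin: centre of its lower edge, mid-thickness; x through its thickness, painted face to -x. It hangs upright and loose by its hole, 20 to 34 mm (tile's mid-thickness) in front of the back plate, and slides and swings if pushed.
- tile_red_hole (a point): Centre of the red tile's hole, as on the blue tile.
- hook: Fixed hook on the lamp rail. Origin: on the prong's axis where it leaves the white back plate, 200 mm above the table; -x points out along the straight part of the prong (roughly towards the robot), z up. Nothing within 0.3 m to either side rises over 23 mm above the axis. Back plate 40 mm wide, 16 mm above to 58 mm below the axis. A tile hanging on it has its hole centre 2.5 mm below the axis.
- rack: Fixed wooden rack for tiles, 130 mm (its x) by 80 mm (its y). Origin: centre of its underside, on the table. Three slots run along its y at x = -38, 0 and +38 mm, 10 mm wide, slot floor 8 mm and bars 22 mm above the table; one tile stands in each.
- tile_green: Bystander: same tile with a green pattern, standing in another slot of the rack; origin at the centre of its lower edge. Leave it.
- tile_yellow: Bystander: same tile with a yellow and orange pattern, standing in another slot of the rack; origin at the centre of its lower edge. Leave it.
- pencil_cup: Bystander: square black pencil cup 75 x 75 x 100 mm with pencils up to 190 mm high; origin at the centre of its underside. Leave it.
- paint_orange: Bystander: orange paint bottle, 48 mm across, 120 mm high; origin at the centre of its underside. Leave it.
- paint_teal: Bystander: green paint bottle, 48 mm across, 120 mm high; origin at the centre of its underside. Leave it.
- towel_roll: Bystander: white paper towel roll standing on end, 110 mm across, 200 mm high; origin at the centre of its underside. Leave it.
- gesso_tub: Bystander: white tub with blue lid, 104 mm across, 85 mm high; origin at the centre of its underside. Leave it.
- saucer: Bystander: white saucer, 100 mm across, 14 mm high; origin at the centre of its underside. Leave it.
- prong_knee (a point): Point on the prong's axis 42 mm in front of the plate. Prong: rigid 6 mm brass bar, round end. Up to here it runs straight and level along the hook's x; from here it is bent sideways by an unknown angle (15 degrees at most, either way), level for 33 mm more, then turned up 18 degrees for the last 18 mm. Tip: 92 mm out, 5.5 mm up, up to 13 mm to either side.

How it is judged:
By the outcome, as a careful person would: the job done as asked, in the order asked, and still so for the second after the job is handed in, with the robot touching nothing.
It also fails if it takes over 72 s, if anything falls off the work surface, if the arm or the gripper's body presses on something with over 40 N, if the wrist force passes 120 N, or if a joint passes its speed limit or range.

ROBOT

A 7-joint arm with a two-finger parallel gripper is mounted at the origin on the work surface. World frame = base frame: x ahead of the robot, y to its left, z up, the work surface at z = 0. Lengths are in m, angles in rad, forces in N, time in s.
With the tool pointing down it reaches from about 0.425 to 0.925 m from the base axis. Payload 6.8 kg.
Tool frame: the origin (TCP) lies midway between the tips of the shut fingers; the grasp point (between the pads) lies r.grip_point_offset behind it (r.grip_point_offset is the distance from the TCP to the grasp point, in m); z points along the fingers, y is the direction in which the jaws open and shut (so a half turn about z gives the same grasp; the last joint's range is limited). The gripper opens to 85 mm and grips with 20 to 120 N. Pads are 22 mm wide; open, the fingers measure 114 mm over their backs; the gripper's body (76 mm by 85 mm) begins 54 mm behind the grasp point. The pads swing forward as they close: fully open they stand 13 mm farther back than shut.
Start: joints at [-1.229, 0.477, 0.022, 1.555, -0.011, 1.109, -0.083], TCP at [0.293, 0.608, 0.231] pointing down, gripper open.
Joint ranges: [-2.96, 2.96], [-0.34, 2.1], [-1.41, 1.46], [0.24, 2.44], [-1.37, 4.51], [0.17, 1.92], [-2.96, 2.96]. Speed limits (rad/s): [2.39, 2.39, 3.14, 3.14, 3.14, 3.14, 3.14].

INTERFACE

Orientations are given as a rotation vector (axis times angle).
In Python, from bench import r gives the robot as it stands. The module is installed in compiled form; this text tells all that it offers.
- The arm moves only by the tool play_rows, never from a script. Its argument "deltas" is a list of rows, each a list of 3 entries, a list of its own where there are three numbers: the finger opening in mm, from 0 to 85.4, then the shift along the tool's x, y, z in mm, then the turn, a rotation vector about the tool's x, y, z in rad. A call has 1 to 8 rows; each row is the pose to reach, as a shift and turn from the pose measured when the call began, along the tool's axes at that moment; what a row does not reach only later rows make up. A row lasts 1/8 s, in which the tool goes at most 62.5 mm and 10.7 degrees, less where a joint would pass 70% of its speed; a pose out of reach is approached as far as the arm can. A call with a gripper value outside its range is refused whole. The fingers move at their own pace and stop on an object; "squeeze" is the grip in N (left out, the last holds). Time passes only in rows, so rows that repeat a pose let the fingers close. It gives the time, the measured TCP pose, the force and the opening at its end, in the units of the state.
- r.get_obs(): the state, without advancing time (a new reading comes with each control period).
- r.grab_frame(name): name is "side" or "top" or "wrist"; returns (picture, depth): 384x512x3 uint8, red, green, blue; 384x512 float32, m along the optical axis (not along the pixel's ray), 0 where there is no reading.
- r.camera_model(name): a dict with "mtx" (3x3 intrinsics, pixels), "rvec" (rotation vector, rad) and "tvec" (3), from world to camera coordinates, as OpenCV has them; the wrist camera has in their place "T_tool_cam" (4x4, takes a point from camera to tool coordinates, whose origin is the TCP and whose axes are the flange's). Camera axes: x right, y down, z forward; pixel columns grow to the right and rows downward; lengths in m; the calibration is good to about 2 mm. The wrist camera is an equidistant fisheye: a pixel r from the principal point sees the ray r / f radians off the axis. A picture is of the moment at which its call begins: read the wrist's pose just before it. camera_model takes no time and is no camera call.
- r.hand_in(): hands the job in, once; it reports no verdict.
The state is a dict: "clock": time; "joints": joint angles; "qvel": joint speeds; "tau": joint torques, N m; "tcp_pos": TCP position; "orientation": TCP orientation; "contact_force": force on the tool from outside, world axes, zero at the start; "moment": the same for the moment, N m; "grip_width": finger opening in m.
Only numpy, scipy, OpenCV 4.12 (cv2) and the standard library are available. Lean on these libraries where they do the work, as an engineer would, in place of code of your own. Each camera call takes 0.05 s, during which the arm holds its last target. There are 200 camera calls.

## Working session

There is one attempt and no reset: what is moved stays moved. The work goes in short steps, Python scripts to look and compute and a tool call to move; the robot and the scene stay as the last step left them, time stands still between calls to the robot, and variables do not carry over. Pictures are saved under pics/ and viewed, about 8 in all and at most 12, crops included, and the job is handed in when it is done.

Besides the shell and the picture viewer there is one more tool, called after ">>>" as name([rows], argument=value, ...), one row to a line, values as JSON. play_rows: Moves the arm, as the interface text tells. Its arguments: {"type":"object","properties":{"deltas":{"type":"array"},"squeeze":{"type":"number"}},"required":["deltas"]}

```bash
mkdir -p pics; cat > h.py <<'E'
import numpy as np, cv2
from scipy.spatial.transform import Rotation as R
from bench import r
def cloud(n):
    o=r.get_obs(); im,d=r.grab_frame(n); c=r.camera_model(n); K=np.array(c["mtx"])
    v,u=np.mgrid[:384,:512].astype(float)
    x=(u-K[0,2])/K[0,0]; y=(v-K[1,2])/K[1,1]
    if n=="wrist":
        rr=np.hypot(x,y); s=np.where(rr>1e-6,np.tan(np.minimum(rr,1.5))/np.maximum(rr,1e-6),1); x,y=x*s,y*s
    P=np.stack([x*d,y*d,d],-1).astype(float)
    if n=="wrist":
        T=np.array(c["T_tool_cam"]); P=P@T[:3,:3].T+T[:3,3]
        P=P@R.from_rotvec(o["orientation"]).as_matrix().T+o["tcp_pos"]
    else:
        M=R.from_rotvec(np.ravel(c["rvec"])).as_matrix(); P=(P-np.ravel(c["tvec"]))@M
    P[d==0]=np.nan
    return im,d,P
def save(n,im,s=1,box=None):
    if box: im=im[box[1]:box[3],box[0]:box[2]]
    cv2.imwrite(f"pics/{n}.png",cv2.resize(im[...,::-1],None,fx=s,fy=s,interpolation=cv2.INTER_NEAREST))
E
python3 - <<'E'
from h import *
o=r.get_obs(); print(o, r.grip_point_offset)
ims=[]
for n in("side","top"):
    im,d,P=cloud(n); np.savez(f"{n}0",im=im,d=d,P=P); ims.append(im)
    c=r.camera_model(n); M=R.from_rotvec(np.ravel(c["rvec"])).as_matrix(); print(n,c["mtx"],-M.T@np.ravel(c["tvec"]),M[2])
save("a",ims[0],1.5); save("b",ims[1],1.5)
E
```

```text
{'clock': 0.0, 'joints': array([-1.22911037,  0.47783277,  0.0223821 ,  1.55646561, -0.01151784,
        1.10928339, -0.08311274]), 'qvel': array([-0.00119757, -0.00038062, -0.00047065, -0.00037998, -0.00054975,
        0.00044944,  0.00077221]), 'tau': array([ 3.90906862e-04, -5.96460021e+01,  1.60711806e+00, -2.81187093e+01,
        1.23823987e-02,  9.39129386e-03, -5.67957159e-06]), 'tcp_pos': array([0.29324544, 0.60731185, 0.23029865]), 'orientation': array([-7.00576591e-01, -3.06219952e+00,  2.89015532e-03]), 'contact_force': array([-0.09046584, -0.15999368, -0.30835025]), 'moment': array([-0.02280561, -0.00746815, -0.00798143]), 'grip_width': 0.0856264068709437} 0.0187
side [[439.21163543   0.         249.32568572]
 [  0.         439.21163543 187.63901585]
 [  0.           0.           1.        ]] [ 0.06242051 -0.96481473  0.85598051] [ 0.3450835   0.75020386 -0.56401378]
top [[369.8825653    0.         253.27787001]
 [  0.         369.8825653  195.35230146]
 [  0.           0.           1.        ]] [ 0.31748553 -0.03106967  1.30445617] [ 0.15177903  0.00212312 -0.98841217]
```

View pics/a.png

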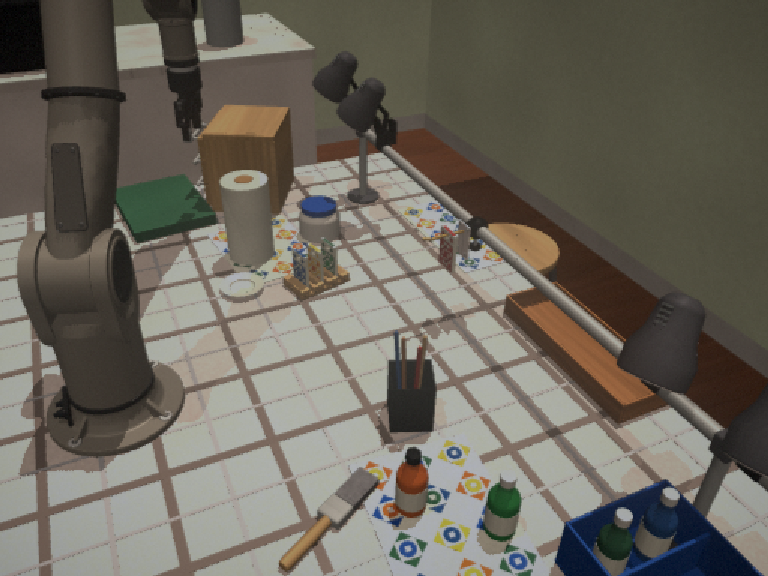

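View pics/b.png

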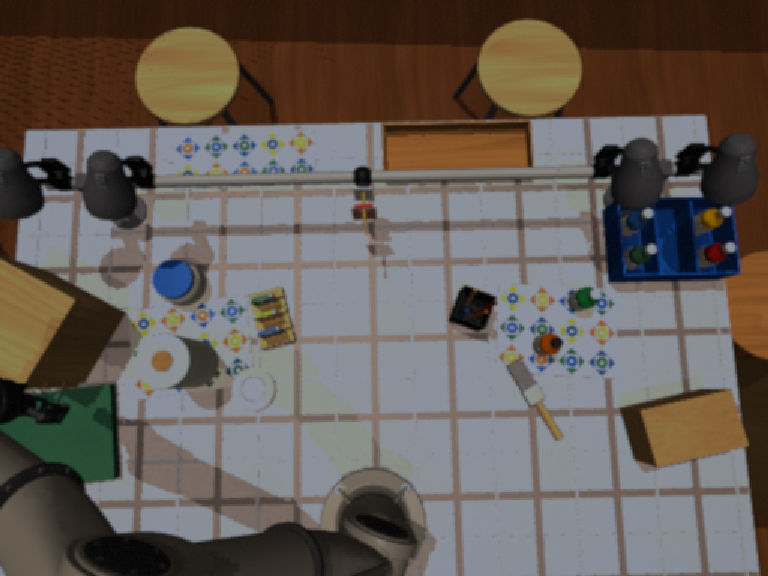

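Side view: rack at (317,275), hook/red tile at (450,245). Top view: rack at (272,318), hook at (364,205), with the prong tip bending right (-y). Zooming in on all four patches.

```bash
python3 - <<'E'
from h import *
S=np.load("side0.npz");T=np.load("top0.npz")
def c(im,u,v,w=36,h=28,s=11): return cv2.resize(im[v-h:v+h,u-w:u+w],None,fx=5.5,fy=5.3,interpolation=cv2.INTER_CUBIC)
m=np.vstack([np.hstack([c(S["im"],211,180),c(S["im"],303,163)]),np.hstack([c(T["im"],181,213),c(T["im"],243,140)])])
save("c",m); print(m.shape)
for n,D,b in(("side",S,(185,150,240,200)),("top",T,(165,188,200,236))):
    im,P=D["im"],D["P"]; sub=np.s_[b[1]:b[3],b[0]:b[2]]
    hsv=cv2.cvtColor(im,cv2.COLOR_RGB2HSV)[sub]; p=P[sub]
    for lo,hi,nm in((100,130,"blue"),(60,95,"green"),(8,32,"yel/wood")):
        k=(hsv[...,0]>=lo)&(hsv[...,0]<=hi)&(hsv[...,1]>70)&(p[...,2]>.03)
        print(n,nm,k.sum(),np.nanmedian(p[k],0),np.nanmin(p[k],0),np.nanmax(p[k],0))
E
```

```text
(594, 792, 3)
side blue 8 [0.42720973 0.21720637 0.09358074] [0.42324731 0.2049855  0.09036414] [0.42965987 0.22626674 0.09524153]
  return np.nanmean(a, axis, out=out, keepdims=keepdims)
Traceback (most recent call last):
ValueError: zero-size array to reduction operation fmin which has no identity
```

View pics/c.png

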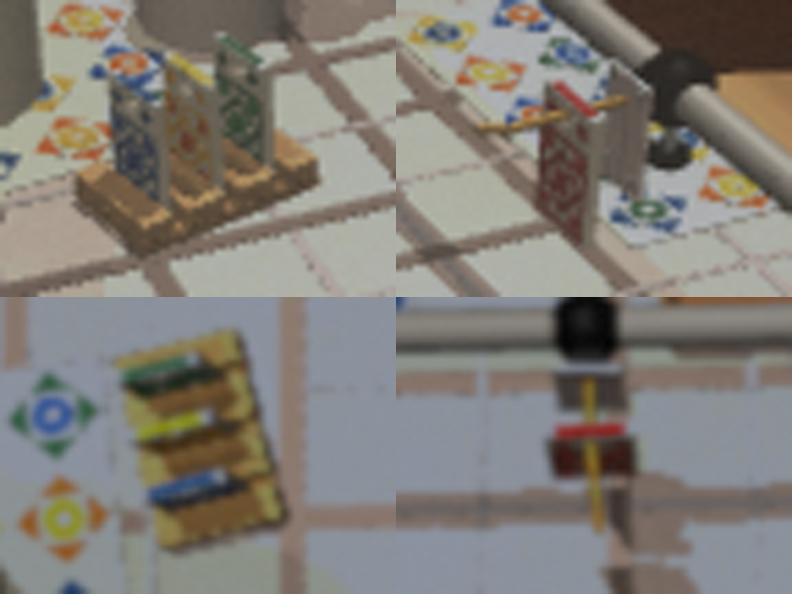

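The blue tile is in the slot nearest the robot; the rack is yawed about +13°. The red tile hangs about 30 mm out and the prong is bent slightly to -y. Getting coarse positions now.

```bash
python3 - <<'E'
from h import *
S=np.load("side0.npz");T=np.load("top0.npz")
np.set_printoptions(precision=4,suppress=True)
def st(nm,p): print(nm,len(p),np.median(p,0),p.min(0),p.max(0)) if len(p) else print(nm,0)
def sel(P,lo,hi): 
    with np.errstate(invalid='ignore'): return ((P>lo)&(P<hi)).all(-1)
for n,D in(("side",S),("top",T)):
    P=D["P"]; hsv=cv2.cvtColor(D["im"],cv2.COLOR_RGB2HSV)
    k=sel(P,(.3,.05,.012),(.65,.30,.12)); st(n+" rackall",P[k])
    k=sel(P,(.3,.05,.083),(.65,.30,.12))
    st(n+" tops",P[k])
    if n=="top":
        for v,u in np.argwhere(k): print(v,u,P[v,u],hsv[v,u])
    st(n+" towel",P[sel(P,(.2,.2,.17),(.6,.55,.22))])
    st(n+" gesso",P[sel(P,(.5,.2,.07),(.8,.55,.1))])
    k=sel(P,(.6,-.1,.1),(.9,.1,.3)); st(n+" hook",P[k])
    kr=k&((hsv[...,0]<8)|(hsv[...,0]>170))&(hsv[...,1]>90); st(n+" red",P[kr])
    kb=k&(hsv[...,0]>12)&(hsv[...,0]<30)&(hsv[...,1]>90)
    for v,u in np.argwhere(kb): print("  brass",v,u,P[v,u],hsv[v,u])
E
```

```text
side rackall 978 [0.4577 0.2166 0.0359] [0.3024 0.1687 0.012 ] [0.5364 0.2996 0.0969]
side tops 125 [0.4632 0.2231 0.091 ] [0.4176 0.1924 0.0832] [0.5097 0.2605 0.0969]
side towel 605 [0.356  0.3791 0.1985] [0.3063 0.3456 0.17  ] [0.4155 0.4608 0.2049]
side gesso 310 [0.5408 0.4187 0.0845] [0.5004 0.2086 0.07  ] [0.5923 0.4797 0.0961]
side hook 974 [ 0.7029 -0.0059  0.2012] [ 0.607  -0.0996  0.1237] [0.748  0.0995 0.2238]
side red 57 [0.6633 0.0027 0.1691] [ 0.6611 -0.0205  0.1283] [0.6711 0.0268 0.2121]
  brass 151 325 [ 0.748  -0.0141  0.2064] [ 18 107 112]
  brass 153 306 [0.6931 0.0037 0.2026] [ 17 104 125]
  brass 153 307 [ 0.6937 -0.0008  0.2049] [ 19 119 141]
  brass 153 308 [0.6983 0.0009 0.2029] [ 17 121 120]
  brass 154 303 [0.6826 0.0032 0.2018] [ 20 112 159]
  brass 154 304 [ 0.6832 -0.0012  0.2041] [ 18 115 155]
  brass 154 305 [ 0.686  -0.0023  0.204 ] [ 17 130 137]
  brass 154 306 [ 0.69   -0.0015  0.2026] [ 17 130 122]
  brass 154 307 [ 0.6942 -0.0005  0.2011] [ 18 122 107]
  brass 154 308 [ 0.6953 -0.0043  0.2029] [ 16 107  95]
  brass 155 303 [ 0.6787 -0.0034  0.202
[... 11405 characters left out ...]
334 -0.0004  0.207 ] [ 24 131 123]
  brass 149 243 [ 0.6314 -0.0002  0.203 ] [ 25 145 121]
  brass 150 243 [ 0.6288 -0.0001  0.2008] [ 22 146 122]
  brass 150 244 [ 0.6284 -0.0032  0.202 ] [ 19  99 103]
  brass 151 243 [ 0.625  -0.0001  0.2032] [ 20 148 122]
  brass 151 244 [ 0.6251 -0.0032  0.2025] [ 17 106 106]
  brass 152 243 [ 0.6219 -0.      0.2029] [ 19 150 126]
  brass 152 244 [ 0.6207 -0.0032  0.2071] [ 18 117 111]
  brass 153 243 [ 0.6185 -0.      0.2036] [ 19 149 130]
  brass 153 244 [ 0.6169 -0.0032  0.2092] [ 18 126 117]
  brass 154 243 [0.615 0.    0.205] [ 19 135 132]
  brass 154 244 [ 0.613  -0.0032  0.2122] [ 18 120 125]
  brass 155 243 [ 0.6104 -0.0001  0.2104] [ 17  95 132]
```

Estimates: blue tile top centre ≈ (0.426, 0.2205, 0.092), yaw ≈ 0.225 (the blue–green spacing of 76 mm checks). Hook origin is about (0.70, 0.003, 0.200) with the tip near x = 0.607. Next I fly over the towel roll to look at the rack with the wrist camera.

```bash
cat >> h.py <<'E'
np.set_printoptions(precision=4,suppress=True)
def down(yaw,pitch=0):  # tool y at angle 90deg+yaw, z down, tool x ~ world -x ; pitch>0 about tool y
    c,s=np.cos(yaw),np.sin(yaw); M=np.array([[-c,-s,0],[-s,c,0],[0,0,-1.]])
    return R.from_matrix(M)*R.from_rotvec([0,pitch,0])
def delta(p,Rt,o=None):
    o=o or r.get_obs(); R0=R.from_rotvec(o["orientation"])
    return (R0.inv().apply(np.array(p)-o["tcp_pos"])*1000).round(1),(R0.inv()*Rt).as_rotvec().round(4)
E
python3 - <<'E'
from h import *
c=r.camera_model("wrist"); print(c["mtx"][0],c["T_tool_cam"])
print(delta([.29,.60,.29],down(.225)),delta([.40,.22,.25],down(.225)),delta([.40,.22,.30],down(.225)))
E
```

```text
[297.3186   0.     254.3638] [[ 0.0006 -0.9535 -0.3014  0.0769]
 [ 1.      0.0007 -0.0002 -0.0006]
 [ 0.0004 -0.3014  0.9535 -0.1417]
 [ 0.      0.      0.      1.    ]]
(array([ -0.3,  -8.1, -59.6]), array([-0.0017, -0.0004, -0.6748])) (array([-264.6, -302.5,  -19.1]), array([-0.0017, -0.0004, -0.6748])) (array([-264.6, -302.5,  -69.1]), array([-0.0017, -0.0004, -0.6748]))
```

>>> play_rows([
  [85,[0,-8,-60],[0,0,-0.1]],
  [85,[-40,-50,-70],[0,0,-0.25]],
  [85,[-80,-95,-70],[0,0,-0.4]],
  [85,[-125,-145,-70],[0,0,-0.55]],
  [85,[-170,-195,-70],[0,0,-0.675]],
  [85,[-215,-245,-70],[0,0,-0.675]],
  [85,[-255,-300,-50],[0,0,-0.675]],
  [85,[-280,-313,-20],[0,0,-0.675]],
])

```text
clock: 1.1
tcp_pos: [0.4102, 0.2018, 0.2517]
orientation: [-0.351, 3.119, 0.001]
contact_force: [1.2, 0.9, -0.5]
grip_width: 0.0852
```

```bash
python3 - <<'E'
from h import *
import time
o=r.get_obs(); im,d,P=cloud("wrist"); np.savez("w1",im=im,d=d,P=P); save("d",im,1.5)
print(o["clock"],o["tcp_pos"],o["orientation"],o["joints"],abs(o["qvel"]).max())
hsv=cv2.cvtColor(im,cv2.COLOR_RGB2HSV)
with np.errstate(invalid='ignore'): k=(abs(P[...,2]-.092)<.012)&(abs(P[...,0]-.46)<.08)&(abs(P[...,1]-.23)<.06)
n,l,s,c=cv2.connectedComponentsWithStats(k.astype(np.uint8))
for i in range(1,n):
    if s[i,4]>80:
        q=P[l==i]; print(s[i],np.median(hsv[l==i],0),q.mean(0),cv2.minAreaRect((q[:,:2]*1000).astype(np.float32)))
E
```

```text
1.1 [0.4102 0.2018 0.2517] [-0.3509  3.1195  0.0007] [-0.6984  0.0876  0.1113  2.0372 -0.0106  1.015   1.2128] 0.8892102656677183
[246 184  49  11 481] [108.  67. 117.] [0.4236 0.2216 0.0897] ((424.3704528808594, 221.56903076171875), (8.795443534851074, 51.798885345458984), 13.649903297424316)
[245 216  48  12 472] [ 30.  60. 143.] [0.4608 0.2288 0.0894] ((462.0028076171875, 229.302978515625), (9.530573844909668, 52.40619659423828), 13.810588836669922)
[246 245  45  12 427] [70. 37. 85.] [0.4978 0.2373 0.0891] ((499.2050476074219, 237.73773193359375), (9.641372680664062, 51.494693756103516), 14.478768348693848)
```

View pics/d.png

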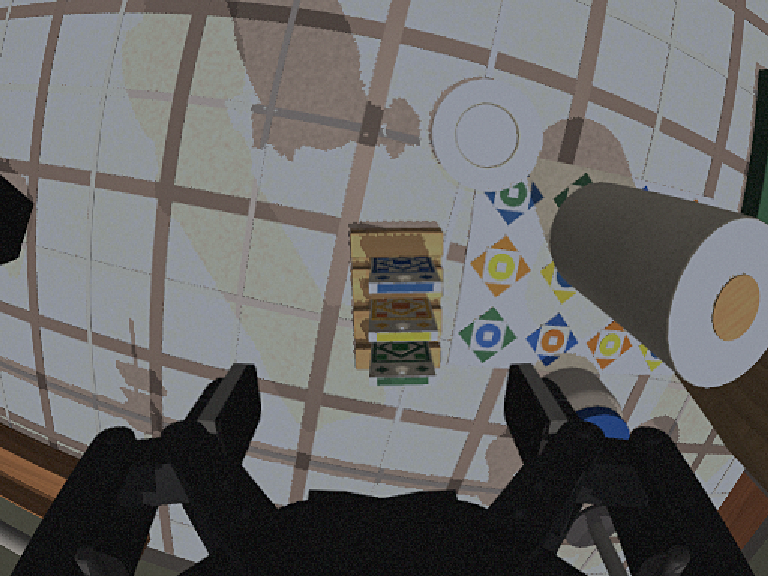

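The wrist picture shows the blue tile's top edge at (405,287), with yellow and green behind it and the saucer at (487,133). The arm was still moving, so I'll move closer, settle and measure again.

```bash
python3 - <<'E'
from h import *
print(delta([.4167,.2196,.19],down(.241)))
E
```

```text
(array([-12.2,  23.9,  56.4]), array([-0.0061, -0.0052, -0.0239]))
```

>>> play_rows([
  [85,[-12,24,30],[-0.006,-0.005,-0.024]],
  [85,[-12,24,56],[-0.006,-0.005,-0.024]],
  [85,[-12,24,56],[-0.006,-0.005,-0.024]],
  [85,[-12,24,56],[-0.006,-0.005,-0.024]],
])

```text
clock: 1.65
tcp_pos: [0.4168, 0.2199, 0.1911]
orientation: [-0.378, 3.118, 0.0]
contact_force: [-0.2, -0.1, 1.1]
grip_width: 0.085
```

```bash
cat >> h.py <<'E'
def tops(z,lo,hi,tol=.012,name="wrist"):
    im,d,P=cloud(name); hsv=cv2.cvtColor(im,cv2.COLOR_RGB2HSV)
    with np.errstate(invalid='ignore'): k=(abs(P[...,2]-z)<tol)&(P[...,:2]>lo).all(-1)&(P[...,:2]<hi).all(-1)
    n,l,s,c=cv2.connectedComponentsWithStats(k.astype(np.uint8))
    for i in range(1,n):
        if s[i,4]>60:
            q=P[l==i]; print(s[i],np.median(hsv[l==i],0),q.mean(0),cv2.minAreaRect((q[:,:2]*1000).astype(np.float32)))
    return im,d,P
E
python3 - <<'E'
from h import *
o=r.get_obs(); print(o["clock"],o["tcp_pos"],abs(o["qvel"]).max(),o["contact_force"])
im,d,P=tops(.092,(.38,.17),(.54,.30),.008); np.savez("w2",im=im,d=d,P=P)
for off in (0,): print(delta([.4167,.2196,.048],down(.241)))
E
```

```text
1.65 [0.4168 0.2199 0.1911] 0.011765394547065516 [-0.2211 -0.0847  1.0707]
[225 194  60  12 679] [108.  59. 119.] [0.424  0.2213 0.0905] ((424.7212829589844, 221.41973876953125), (8.737728118896484, 51.545352935791016), 13.846409797668457)
[224 233  58  12 637] [ 29.  52. 144.] [0.4611 0.2289 0.0903] ((462.0896301269531, 228.94654846191406), (9.086454391479492, 52.429447174072266), 14.255498886108398)
[226 267  54  12 563] [70. 40. 77.] [0.4978 0.2374 0.0902] ((498.62945556640625, 237.6223602294922), (9.29409408569336, 51.53351593017578), 13.39500904083252)
(array([  0.6,  -0.4, 143.5]), array([ 0.0005,  0.0013, -0.0001]))
```

>>> play_rows([
  [85,[0.5,0,50],[0,0,0]],
  [85,[0.5,0,90],[0,0,0]],
  [85,[0.5,0,120],[0,0,0]],
  [85,[0.5,0,143],[0,0,0]],
  [70,[0.5,0,143],[0,0,0]],
  [60,[0.5,0,143],[0,0,0]],
], squeeze=20)

```text
clock: 2.45
tcp_pos: [0.4177, 0.2207, 0.0498]
orientation: [-0.377, 3.116, 0.003]
contact_force: [-0.4, -0.1, -1.2]
grip_width: 0.0601
```

>>> play_rows([
  [56,[0,0,0],[0,0,0]],
  [52,[0,0,0],[0,0,0]],
  [48,[0,0,0],[0,0,0]],
  [48,[0,0,0],[0,0,0]],
  [48,[0,0,0],[0,0,0]],
])

```text
clock: 3.08
tcp_pos: [0.4185, 0.2211, 0.0508]
orientation: [-0.377, 3.114, 0.004]
contact_force: [-0.0, -0.7, 7.2]
grip_width: 0.0515
```

```bash
python3 - <<'E'
from h import *
o=r.get_obs(); print(o)
im,d,P=tops(.092,(.38,.17),(.54,.30),.008); save("e",im,1.5)
E
```

```text
{'clock': 3.075, 'joints': array([-0.6816,  0.4224,  0.0764,  2.1774, -0.0611,  0.5381,  1.2521]), 'qvel': array([-0.0002, -0.0005, -0.0003, -0.0007,  0.0004,  0.0006,  0.0011]), 'tau': array([ -0.0352, -40.9537,   1.7323, -15.138 ,  -0.0494,  -0.3302,
        -0.0066]), 'tcp_pos': array([0.4185, 0.2211, 0.0508]), 'orientation': array([-0.3768,  3.114 ,  0.0041]), 'contact_force': array([-0.0401, -0.7038,  7.2183]), 'moment': array([-0.2586,  0.1297,  0.1018]), 'grip_width': 0.051516317768133535}
[ 153  261  203   52 4127] [42. 39. 74.] [0.4187 0.2205 0.0906] ((416.79248046875, 220.24378967285156), (26.232154846191406, 79.08073425292969), 14.604530334472656)
[137 281  18  10 120] [93.  57.5 20.5] [0.4219 0.176  0.0976] ((422.0324401855469, 175.6439666748047), (1.762134313583374, 8.397587776184082), 17.428855895996094)
[355 281  18   9 116] [100.  56.  22.] [0.4007 0.2616 0.0978] ((400.73712158203125, 261.8753356933594), (1.8983055353164673, 8.448147773742676), 9.693870544433594)
```

View pics/e.png

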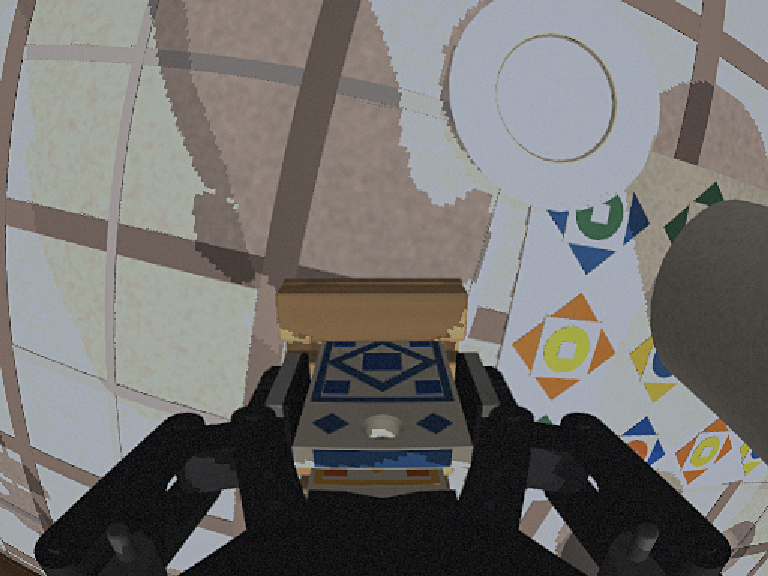

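Gripped: opening 51.5 mm, tile seated between the pads, hole visible at (380,427). Lifting straight up.

>>> play_rows([
  [48,[0,0,-4],[0,0,0]],
  [48,[0,0,-20],[0,0,0]],
  [48,[0,0,-50],[0,0,0]],
  [48,[0,0,-90],[0,0,0]],
  [48,[0,0,-130],[0,0,0]],
  [48,[0,0,-155],[0,0,0]],
  [48,[0,0,-165],[0,0,0]],
  [48,[0,0,-165],[0,0,0]],
], squeeze=30)

```text
clock: 4.12
tcp_pos: [0.4177, 0.2206, 0.2159]
orientation: [-0.377, 3.114, 0.005]
contact_force: [-0.4, 0.2, -0.9]
grip_width: 0.0514
```

```bash
python3 - <<'E'
from h import *
o=r.get_obs(); print(o["clock"],o["tcp_pos"],o["orientation"],o["contact_force"],o["grip_width"])
im,d,P=cloud("wrist"); R0=R.from_rotvec(o["orientation"])
Q=(P-o["tcp_pos"])@R0.as_matrix()   # tool coords
np.savez("w3",im=im,d=d,P=P,Q=Q)
# front face of tile (crop rows 220..310, cols 205..310), lateral profile
with np.errstate(invalid='ignore'): k=(abs(Q[...,1])<.024)&(Q[...,2]>-.06)&(Q[...,2]<.07)&(Q[...,0]>-.03)&(Q[...,0]<.015)
k[:215]=0
q=Q[k]; print(k.sum(),q.min(0),q.max(0))
A=np.c_[q[:,1:],np.ones(len(q))]
w=np.ones(len(q),bool)
for _ in range(6):
    c=np.linalg.lstsq(A[w],q[w,0],rcond=None)[0]; e=q[:,0]-A@c; w=abs(e)<.0025
print("front plane x=a y+b z+c",c,w.sum(),e[w].std())
for u in(235,253,270):
    for v in range(225,325,4): print(u,v,Q[v,u],im[v,u]) if u==253 and v>260 else None
E
```

```text
4.125 [0.4177 0.2206 0.2159] [-0.3769  3.1135  0.0047] [-0.4249  0.1658 -0.8776] 0.051372197316484396
8531 [-0.0108 -0.024  -0.0589] [0.0134 0.024  0.0444]
front plane x=a y+b z+c [ 0.0011  0.0147 -0.0023] 7460 0.0006079046965763784
253 261 [-0.0026 -0.0012 -0.0089] [86 78 74]
253 265 [-0.0019 -0.0012 -0.0139] [ 0 16 37]
253 269 [-0.0024 -0.0012 -0.0169] [84 81 72]
253 273 [-0.0029 -0.0012 -0.0198] [79 74 68]
253 277 [-0.0035 -0.0012 -0.0223] [117 111 100]
253 281 [-0.0054 -0.0012 -0.0231] [121 116 103]
253 285 [-0.0078 -0.0012 -0.023 ] [114 103  91]
253 289 [-0.0092 -0.0012 -0.0245] [165 170 168]
253 293 [-0.0033 -0.0011 -0.0354] [72 68 61]
253 297 [-0.0032 -0.0011 -0.0385] [74 72 65]
253 301 [-0.0042 -0.0011 -0.0401] [14 35 64]
253 305 [-0.0058 -0.0011 -0.0409] [31 46 69]
253 309 [-0.0089 -0.0011 -0.04  ] [ 48  74 114]
253 313 [-0.2354 -0.0026  0.2172] [168 174 180]
253 317 [-0.2448 -0.0027  0.2182] [164 169 173]
253 321 [-0.2536 -0.0027  0.2182] [148 142 140]
```

In the tool frame, the tile's mid-thickness is at x = -6.7 mm, its top edge at z = -40.5 and the hole centre at z ≈ -29.5. These agree with the 11 mm and 84 mm given. Next, a view of the hook from the side and above.

```bash
python3 - <<'E'
from h import *
print(delta([.62,.13,.30],down(0)))
E
```

```text
(array([-175.7, -136. ,  -84.4]), array([0.0022, 0.004 , 0.2409]))
```

>>> play_rows([
  [48,[-20,-15,-30],[0,0,0.03]],
  [48,[-55,-45,-60],[0.001,0.002,0.12]],
  [48,[-95,-75,-84],[0.002,0.004,0.2]],
  [48,[-135,-105,-84],[0.002,0.004,0.24]],
  [48,[-165,-128,-84],[0.002,0.004,0.24]],
  [48,[-176,-136,-84],[0.002,0.004,0.24]],
  [48,[-176,-136,-84],[0.002,0.004,0.24]],
  [48,[-176,-136,-84],[0.002,0.004,0.24]],
])

```text
clock: 5.18
tcp_pos: [0.619, 0.1312, 0.2991]
orientation: [0.004, -3.14, -0.001]
contact_force: [-0.8, 0.3, -0.1]
grip_width: 0.0513
```

```bash
python3 - <<'E'
from h import *
o=r.get_obs(); print(o["clock"],o["tcp_pos"],o["orientation"],abs(o["qvel"]).max())
im,d,P=cloud("wrist"); np.savez("w4",im=im,d=d,P=P); save("f",im,1.5)
hsv=cv2.cvtColor(im,cv2.COLOR_RGB2HSV)
with np.errstate(invalid='ignore'): k=(P[...,2]>.188)&(P[...,2]<.216)&(abs(P[...,1])<.03)&(P[...,0]>.59)&(P[...,0]<.71)&(hsv[...,0]>10)&(hsv[...,0]<32)&(hsv[...,1]>70)
print(k.sum())
q=P[k]
for x in np.arange(.598,.712,.004):
    s=q[abs(q[:,0]-x)<.002]
    if len(s): print(round(x,3),len(s),s.mean(0),s[:,1].min(),s[:,1].max(),s[:,2].max())
with np.errstate(invalid='ignore'): k=(abs(P[...,2]-.209)<.006)&(abs(P[...,1])<.04)&(P[...,0]>.59)&(P[...,0]<.695)&~k
n,l,s,c=cv2.connectedComponentsWithStats(k.astype(np.uint8))
for i in range(1,n):
    if s[i,4]>20: q=P[l==i]; print(s[i],np.median(hsv[l==i],0),q.mean(0),q.min(0),q.max(0),cv2.minAreaRect((q[:,:2]*1000).astype(np.float32)))
E
```

```text
5.175 [0.619  0.1312 0.2991] [ 0.0039 -3.1399 -0.0009] 0.011085152666414971
462
0.606 15 [ 0.6069 -0.0014  0.2067] -0.003626871919334196 0.000652595931062816 0.20815679151421593
0.61 26 [ 0.6099 -0.0011  0.2065] -0.00426737220903925 0.0017066084373354162 0.20867890621620339
0.614 25 [ 0.614  -0.0005  0.2049] -0.0031934802861410816 0.0019501879181780812 0.207188397712747
0.618 22 [ 0.6181 -0.0003  0.2036] -0.003481068866135306 0.0021661948781228346 0.20504974408870152
0.622 24 [0.622  0.0001 0.2022] -0.0038170050887834372 0.0024476717949624693 0.2040074843185794
0.626 22 [0.6258 0.0004 0.2019] -0.0021301114800698906 0.002443830271359443 0.20456680824313875
0.63 22 [0.6299 0.0002 0.2012] -0.0026763158835165224 0.0026920871927336443 0.20298387186973726
0.634 24 [0.6338 0.0007 0.2015] -0.002419690827071108 0.0031233871064274277 0.20276413404218746
0.638 22 [0.6378 0.0014 0.2019] -0.0014550434119006694 0.0032001381627553838 0.20334919825339332
0.642 21 [0.642  0.0014 0.2015] -0.001984900634279918 0.003879214246739482 0.2026392559550863
0.646 21 [0.6458 0.0016 0.2012] -0.00215099230905047 
[... 891 characters left out ...]
3935609378
0.69 20 [0.6903 0.0032 0.2015] -5.815806126791001e-05 0.005741478411381895 0.20309423414255773
0.694 17 [0.6942 0.0032 0.2017] 0.000874645110991501 0.00545094208545141 0.20291889324270534
0.698 21 [0.6984 0.0022 0.2019] -0.016556092736911138 0.005249647636811933 0.21519819416880517
0.702 4 [ 0.7007 -0.0148  0.198 ] -0.01782201316577625 -0.007293753067004166 0.20424323004623252
0.706 1 [ 0.7043 -0.0129  0.2154] -0.012879797623805866 -0.012879797623805866 0.21535611153026163
[ 96 236  50  12 467] [ 21.  63. 147.] [0.666  0.0035 0.2072] [ 0.6618 -0.0246  0.203 ] [0.6724 0.0284 0.2094] ((666.8300170898438, 1.8727569580078125), (9.802204132080078, 52.83485412597656), 1.592303991317749)
```

View pics/f.png

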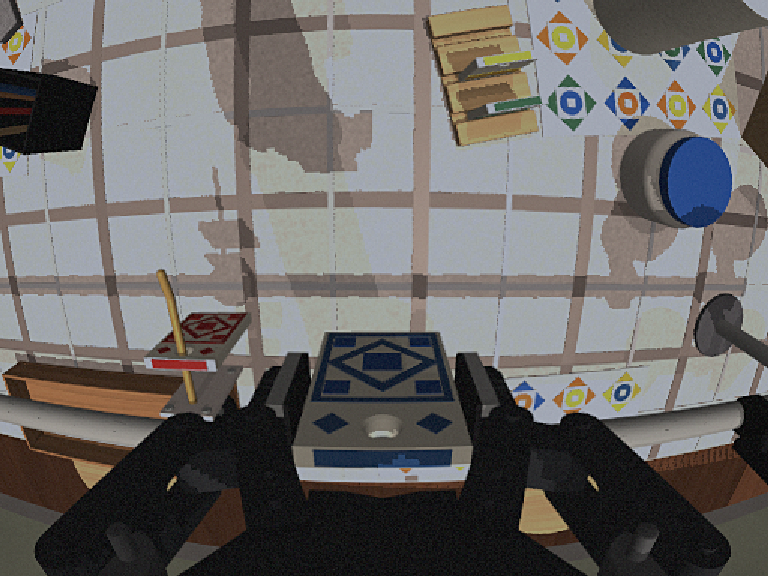

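The wrist view clearly shows the prong, from tip (162,272) to plate (190,400), and the red tile at (182,363). In world coordinates:
- Prong axis: tip about (0.605, -0.002, 0.2055), knee about (0.656, 0.0013, 0.200).
- Plate: about (0.698, 0.003).
- Bend: about 2°.
- Red tile: mid-thickness about 32 mm out, within its given range.

I'll thread with a slight pitch of about 9° and yaw of 0.05.

```bash
cat >> h.py <<'E'
HT=np.array([-.0067,-.0004,-.0295])
def hole(h,yaw,pitch,o=None):
    Rt=down(yaw,pitch); return delta(np.array(h)-Rt.apply(HT),Rt,o)
def where(o=None):
    o=o or r.get_obs(); return o["tcp_pos"]+R.from_rotvec(o["orientation"]).apply(HT)
E
python3 - <<'E'
from h import *
print(where()); print(hole((.560,.06,.28),.05,.08)); print(hole((.575,-.003,.2125),.05,.15))
d=np.load("w4.npz"); Q=(d["P"]-r.get_obs()["tcp_pos"])@R.from_rotvec(r.get_obs()["orientation"]).as_matrix()
# hole cols: along row of hole, where depth is not face
for v in (283,285,287): 
    q=Q[v,225:290]; k=(q[:,0]<-.0052); print(v,q[k,1].min() if k.any() else 0,q[k,1].max() if k.any() else 0,k.sum())
k=(abs(Q[...,2]+.0405)<.003)&(Q[...,0]<-.004)&(Q[...,0]>-.011)&(abs(Q[...,1])<.0255); print(k.sum(),Q[k][:,1].min(),Q[k][:,1].max())
E
```

```text
[0.6258 0.1309 0.3289]
(array([ 68.3, -71.2,  48.3]), array([ 0.0027,  0.079 , -0.0472]))
(array([  55.4, -134.4,  115.1]), array([ 0.0043,  0.149 , -0.0471]))
283 -0.00457138573875465 0.0034940452506768685 17
285 -0.0054930487067327075 0.003936416295175324 21
287 -0.005903876113291081 0.004322619324486812 23
1221 -0.025468022226263508 0.025413409360485903
```

>>> play_rows([
  [48,[40,-10,0],[0,0.02,0]],
  [48,[65,-40,20],[0.002,0.05,-0.03]],
  [48,[68,-71,48],[0.003,0.08,-0.047]],
  [48,[64,-100,80],[0.004,0.11,-0.047]],
  [48,[58,-125,105],[0.004,0.149,-0.047]],
  [48,[55,-134,115],[0.004,0.149,-0.047]],
  [48,[55,-134,115],[0.004,0.149,-0.047]],
  [48,[55,-134,115],[0.004,0.149,-0.047]],
])

```text
clock: 6.22
tcp_pos: [0.5647, -0.0011, 0.1856]
orientation: [0.078, -2.993, 0.004]
contact_force: [0.1, 0.8, -0.5]
grip_width: 0.0518
```

```bash
python3 - <<'E'
from h import *
o=r.get_obs(); print(o["clock"],o["tcp_pos"],o["orientation"],where(o),o["contact_force"],abs(o["qvel"]).max())
ims=[]
for n in("side","top","wrist"):
    im,d,P=cloud(n); np.savez(n+"5",im=im,d=d,P=P); ims.append(im)
def c(im,u,v,w,h): return cv2.resize(im[v-h:v+h,u-w:u+w],(390,290),interpolation=cv2.INTER_CUBIC)
save("g",np.vstack([np.hstack([c(ims[0],290,163,40,30),c(ims[1],243,150,40,30)]),np.hstack([c(ims[2],254,290,60,45),c(ims[2],254,310,160,60)])]))
for h in ((.593,-.0026,.2095),(.605,-.002,.2055),(.614,-.0014,.2026),(.622,-.0008,.2)): print(hole(h,.05,.15,o))
E
```

```text
6.225 [ 0.5647 -0.0011  0.1856] [ 0.0777 -2.9926  0.0036] [ 0.5756 -0.001   0.2138] [ 0.1282  0.7694 -0.5271] 0.004167913866472304
(array([-17.6,  -2.6,   1.6]), array([0.0012, 0.002 , 0.002 ]))
(array([-30.1,  -2.6,   3.8]), array([0.0012, 0.002 , 0.002 ]))
(array([-39.5,  -2.5,   5.4]), array([0.0012, 0.002 , 0.002 ]))
(array([-47.8,  -2.3,   6.8]), array([0.0012, 0.002 , 0.002 ]))
```

View pics/g.png

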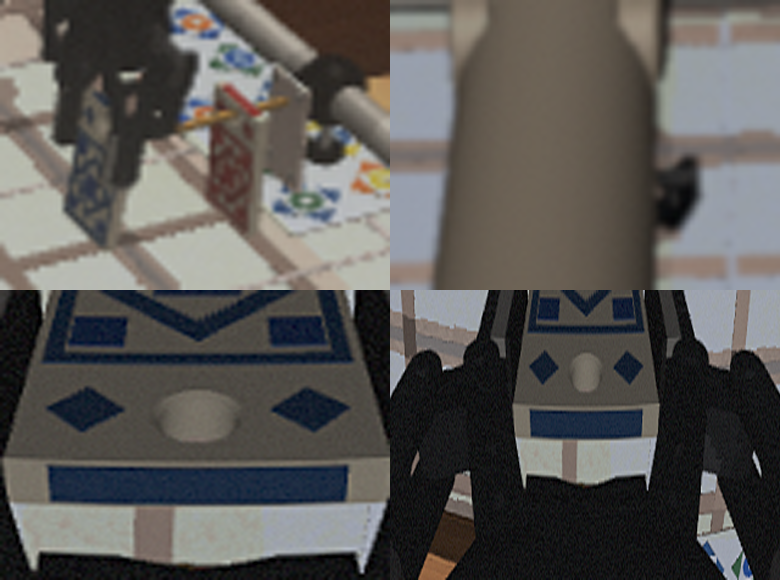

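The side view (top-left) shows the blue tile in front of the tip, tilted as intended. The wrist views show the hole clearly (centre ≈ (197,413) in the lower-left crop). There is a small y offset of about 2 mm to compensate. Advancing to just short of the tip.

>>> play_rows([
  [48,[-6,-2.6,0.5],[0,0,0]],
  [48,[-12,-2.6,1],[0,0.001,0]],
  [48,[-17.5,-2.6,1.6],[0,0.002,0]],
  [48,[-17.5,-2.6,1.6],[0,0.002,0]],
])

```text
clock: 6.88
tcp_pos: [0.5822, -0.0033, 0.1809]
orientation: [0.077, -2.99, 0.004]
contact_force: [-0.8, 0.8, -0.9]
grip_width: 0.0519
```

```bash
python3 - <<'E'
from h import *
o=r.get_obs(); print(o["clock"],where(o),o["contact_force"],o["moment"],abs(o["qvel"]).max())
im,d,P=cloud("side"); hsv=cv2.cvtColor(im,cv2.COLOR_RGB2HSV)
with np.errstate(invalid='ignore'): k=(P[...,2]>.12)&(P[...,2]<.225)&(abs(P[...,1])<.05)&(P[...,0]>.56)&(P[...,0]<.62)
kb=k&(hsv[...,0]>100)&(hsv[...,0]<125)&(hsv[...,1]>80); print("blue",kb.sum(),P[kb].mean(0))
kk=k&(P[...,0]>.60)&(P[...,2]>.19)&(hsv[...,0]>12)&(hsv[...,0]<28)&(hsv[...,1]>80); print("tip",P[kk].mean(0) if kk.any() else 0,np.argwhere(kk)[:12].tolist())
for h in ((.599,-.0023,.2075),(.605,-.002,.2055),(.611,-.0016,.2035),(.617,-.0012,.2016)): print(hole(h,.05,.15,o))
E
```

```text
6.875 [ 0.5933 -0.0031  0.209 ] [-0.7845  0.7643 -0.9462] [ 0.034  -0.1513  0.0122] 0.015184893605696227
blue 0 [nan nan nan]
tip 0 []
(array([-6. ,  0.5,  0.6]), array([ 0.0007, -0.0006,  0.0016]))
(array([-12.2,   0.5,   1.7]), array([ 0.0007, -0.0006,  0.0016]))
(array([-18.4,   0.6,   2.8]), array([ 0.0007, -0.0006,  0.0016]))
(array([-24.7,   0.7,   3.8]), array([ 0.0007, -0.0006,  0.0016]))<stdin>:5: RuntimeWarning: Mean of empty slice.
  ret = um.true_divide(
```

>>> play_rows([
  [48,[-3,0.4,0.3],[0,0,0]],
  [48,[-6,0.5,0.6],[0,0,0]],
  [48,[-9,0.5,1.1],[0,0,0]],
  [48,[-12,0.5,1.7],[0,0,0]],
  [48,[-12,0.5,1.7],[0,0,0]],
])

```text
clock: 7.55
tcp_pos: [0.5936, -0.0022, 0.1773]
orientation: [0.077, -2.99, 0.004]
contact_force: [-0.1, -0.9, -0.9]
grip_width: 0.0518
```

```bash
python3 - <<'E'
from h import *
o=r.get_obs(); print(o["clock"],where(o),o["contact_force"],o["moment"],abs(o["qvel"]).max())
im,d,P=cloud("wrist"); save("i",im,7,(204,255,310,330))
for h in ((.611,-.0016,.2035),(.617,-.0012,.2016)): print(hole(h,.05,.15,o))
E
```

```text
7.55 [ 0.6047 -0.002   0.2055] [-0.0749 -0.8735 -0.9493] [ 0.0428 -0.1781 -0.001 ] 0.005658241365474076
(array([-6.6,  0.1,  1. ]), array([ 0.0007, -0.0009,  0.0016]))
(array([-12.8,   0.2,   2. ]), array([ 0.0007, -0.0009,  0.0016]))
```

View pics/i.png

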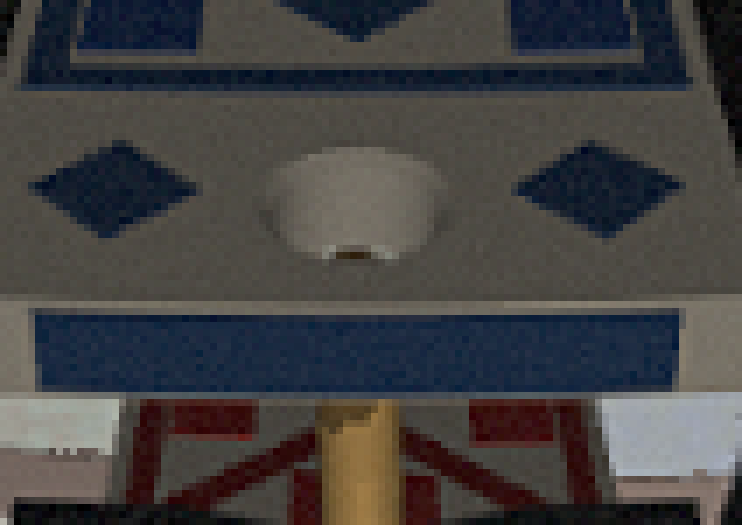

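The picture shows the brass prong entering centred: prong at column 360, hole centre at column 357, and the tip just visible in the hole at (350,254). There is no contact force, so I continue along the prong.

>>> play_rows([
  [48,[-3,0.1,0.5],[0,0,0]],
  [48,[-6.5,0.1,1],[0,0,0]],
  [48,[-9.5,0.2,1.5],[0,0,0]],
  [48,[-12.8,0.2,2],[0,0,0]],
  [48,[-12.8,0.2,2],[0,0,0]],
])

```text
clock: 8.22
tcp_pos: [0.606, -0.0014, 0.1733]
orientation: [0.077, -2.99, 0.005]
contact_force: [-0.0, 0.7, -1.4]
grip_width: 0.0515
```

```bash
python3 - <<'E'
from h import *
o=r.get_obs(); print(o["clock"],where(o),o["contact_force"],o["moment"],abs(o["qvel"]).max())
for h,p in (((.623,-.0007,.200),.15),((.629,-.0003,.1998),.12),((.636,.0001,.1997),.08),((.642,.0005,.1995),.03),((.646,.0008,.1993),-.015)): print(hole(h,.05,p,o))
E
```

```text
8.225 [ 0.6171 -0.0012  0.2014] [-0.0156  0.741  -1.4312] [-0.0188 -0.1739  0.0265] 0.005592194911353181
(array([-6.1,  0.2,  0.5]), array([ 0.0006, -0.001 ,  0.0016]))
(array([-13. ,   0.3,   0. ]), array([ 0.0006, -0.031 ,  0.0016]))
(array([-21.1,   0.3,  -0.7]), array([ 0.0006, -0.071 ,  0.0015]))
(array([-28.6,   0.4,  -1.3]), array([ 0.0007, -0.121 ,  0.0015]))
(array([-33.9,   0.5,  -1.6]), array([ 0.0007, -0.166 ,  0.0015]))
```

>>> play_rows([
  [48,[-3,0.1,0.3],[0,0,0]],
  [48,[-6,0.2,0.5],[0,0,0]],
  [48,[-9.5,0.2,0.3],[0,-0.015,0]],
  [48,[-13,0.3,0],[0,-0.031,0.001]],
  [48,[-17,0.3,-0.4],[0,-0.05,0.001]],
  [48,[-21,0.3,-0.7],[0,-0.071,0.001]],
  [48,[-21,0.3,-0.7],[0,-0.071,0.001]],
])

```text
clock: 9.1
tcp_pos: [0.6268, 0.0, 0.171]
orientation: [0.077, -3.061, 0.002]
contact_force: [-1.4, 1.4, -0.7]
grip_width: 0.0517
```

```bash
python3 - <<'E'
from h import *
o=r.get_obs(); print(o["clock"],where(o),o["contact_force"],o["moment"],abs(o["qvel"]).max())
for h,p in (((.639,.0003,.1996),.05),((.642,.0005,.1995),.03),((.646,.0008,.199),-.01)): print(hole(h,.04,p,o))
E
```

```text
9.1 [0.6358 0.     0.1998] [-1.3627  1.3566 -0.7204] [ 0.0283 -0.1554  0.0255] 0.014370605816906
(array([-4.1,  0.2,  0.2]), array([ 0.0001, -0.0295,  0.0105]))
(array([-7.7,  0.2,  0.1]), array([ 0.0002, -0.0495,  0.0105]))
(array([-12.9,   0.3,   0.5]), array([ 0.0004, -0.0895,  0.0105]))
```

>>> play_rows([
  [48,[-2,0.1,0.2],[0,-0.015,0.005]],
  [48,[-4,0.2,0.2],[0,-0.03,0.01]],
  [48,[-7.5,0.2,0.1],[0,-0.05,0.01]],
  [48,[-10,0.3,0.3],[0,-0.07,0.01]],
  [48,[-13,0.3,0.5],[0,-0.09,0.01]],
  [48,[-13,0.3,0.5],[0,-0.09,0.01]],
  [48,[-13,0.3,0.5],[0,-0.09,0.01]],
])

```text
clock: 9.98
tcp_pos: [0.6397, 0.0009, 0.1694]
orientation: [-0.063, 3.131, 0.001]
contact_force: [1.0, -0.2, -0.8]
grip_width: 0.051
```

```bash
python3 - <<'E'
from h import *
o=r.get_obs(); print(o["clock"],where(o),o["orientation"],o["contact_force"],o["moment"],abs(o["qvel"]).max())
im,d,P=cloud("wrist"); a=im[255:330,200:314]
sd,_,_=cloud("side"); b=sd[135:190,265:335]
save("j",np.hstack([cv2.resize(a,(420,400)),cv2.resize(b,(380,400))]))
for h in ((.652,.0011,.1985),(.668,.0018,.1983)): print(hole(h,.035,-.012,o))
E
```

```text
9.975 [0.6461 0.0008 0.199 ] [-0.0634  3.1306  0.001 ] [ 0.965  -0.1581 -0.8362] [-0.0129  0.0636 -0.0037] 0.0028462967964696523
(array([-6. ,  0.1,  0.6]), array([ 0.0005, -0.0016,  0.0055]))
(array([-22. ,   0.2,   1. ]), array([ 0.0005, -0.0016,  0.0055]))
```

View pics/j.png

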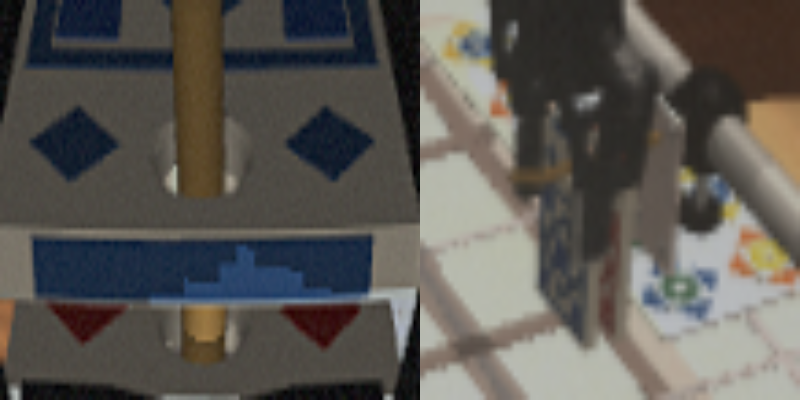

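The left picture shows the prong through the blue tile's hole (203,190), with the red tile behind on the same prong. The right picture (side view) shows blue in front of red, both upright. Now I slide both gently back.

>>> play_rows([
  [48,[-3,0.1,0.4],[0,0,0.003]],
  [48,[-6,0.1,0.6],[0,0,0.005]],
  [48,[-8.5,0.1,0.7],[0,0,0.005]],
  [48,[-11,0.1,0.8],[0,0,0.005]],
  [48,[-14,0.1,0.9],[0,0,0.005]],
  [48,[-17,0.1,1],[0,0,0.005]],
  [48,[-20,0.2,1],[0,0,0.005]],
  [48,[-22,0.2,1],[0,0,0.005]],
])

```text
clock: 11.08
tcp_pos: [0.6619, 0.0021, 0.1686]
orientation: [-0.056, 3.131, 0.001]
contact_force: [-1.0, -0.7, -1.7]
grip_width: 0.0514
```

```bash
python3 - <<'E'
from h import *
o=r.get_obs(); print(o["clock"],where(o),o["orientation"],o["contact_force"],o["moment"],abs(o["qvel"]).max())
for h in ((.68,.0024,.1982),(.686,.0027,.1982)): print(hole(h,.035,-.012,o))
E
```

```text
11.075 [0.6683 0.0019 0.1981] [-0.0557  3.1308  0.001 ] [-1.0183 -0.7302 -1.6817] [-0.0359  0.0849  0.0425] 0.040858592395523224
(array([-11.8,   0.1,   0.1]), array([ 0.0005, -0.0017,  0.0005]))
(array([-17.8,   0.1,   0.1]), array([ 0.0005, -0.0017,  0.0005]))
```

>>> play_rows([
  [48,[-3,0.1,0.1],[0,0,0]],
  [48,[-6,0.1,0.1],[0,0,0]],
  [48,[-9,0.1,0.1],[0,0,0]],
  [48,[-11.5,0.1,0.1],[0,0,0]],
  [48,[-13,0.1,0.1],[0,0,0]],
  [48,[-14,0.1,0.1],[0,0,0]],
  [48,[-14,0.1,0.1],[0,0,0]],
])

```text
clock: 11.95
tcp_pos: [0.676, 0.0027, 0.1686]
orientation: [-0.056, 3.131, 0.001]
contact_force: [-0.3, 0.3, -0.7]
grip_width: 0.0515
```

>>> play_rows([
  [48,[-0.8,0,0],[0,0,0]],
  [48,[-1.5,0,0],[0,0,0]],
  [48,[-1.5,0,0],[0,0,0]],
])

```text
clock: 12.32
tcp_pos: [0.6775, 0.0027, 0.1687]
orientation: [-0.056, 3.13, 0.001]
contact_force: [0.5, 1.0, -2.0]
grip_width: 0.0513
```

```bash
python3 - <<'E'
from h import *
o=r.get_obs(); print(o["clock"],where(o),o["orientation"],o["contact_force"],o["moment"],abs(o["qvel"]).max())
im,d,P=cloud("wrist"); hsv=cv2.cvtColor(im,cv2.COLOR_RGB2HSV)
np.savez("w6",im=im,P=P)
u=254
for v in range(288,330,2): print(v,P[v,u-12],im[v,u-12],P[v,u+22],im[v,u+22])
E
```

```text
12.325 [0.6839 0.0026 0.1983] [-0.0557  3.1305  0.001 ] [ 0.4913  0.9536 -1.9501] [ 0.0196  0.0575 -0.0203] 0.0018000041534113561
288 [ 0.6807 -0.0033  0.2007] [74 71 65] [0.6799 0.012  0.2011] [80 75 69]
290 [ 0.6795 -0.0032  0.2037] [81 75 71] [0.6795 0.0118 0.2031] [80 78 71]
292 [ 0.6803 -0.0032  0.2042] [83 79 73] [0.6799 0.0118 0.2041] [79 77 68]
294 [ 0.6803 -0.0031  0.2056] [79 79 70] [0.6799 0.0117 0.2055] [81 77 73]
296 [ 0.6801 -0.0031  0.2073] [76 74 65] [0.6792 0.0115 0.2078] [79 74 66]
298 [ 0.6803 -0.003   0.2084] [126 118 106] [0.6793 0.0114 0.2091] [132 125 109]
300 [ 0.6807 -0.003   0.2093] [24 36 60] [0.6802 0.0115 0.2093] [20 34 61]
302 [ 0.6823 -0.003   0.2087] [28 46 67] [0.6818 0.0116 0.2088] [27 43 68]
304 [ 0.6835 -0.003   0.2086] [34 45 68] [0.6828 0.0117 0.209 ] [18 40 63]
306 [ 0.6848 -0.0029  0.2086] [32 48 68] [0.6848 0.0119 0.208 ] [ 45  75 116]
308 [ 0.6854 -0.0029  0.2092] [33 51 72] [0.6846 0.0118 0.2096] [ 46  73 111]
310 [ 0.6867 -0.0029  0.2091] [ 6 32 55] [0.6858 0.0119 0.2096] [ 28  59 104]
312 [ 0.6892 -0.0029  0.2076] [153  79  77] [0.6881 0.0121 0.2083] [147  57  52]
314 [ 0.6903 -0.0029  0.2077] [136  42  38] [0.6899 0.0123 0.2077] [133  39  33]
316 [ 0.6915 -0.0029  0.2078] [134  35  33] [0.6913 0.0124 0.2075] [133  37  37]
318 [ 0.6927 -0.0029  0.2078] [132  39  38] [0.692  0.0125 0.2081] [135  40  36]
320 [ 0.6939 -0.0028  0.2079] [132  34  31] [0.6932 0.0125 0.2082] [135  41  36]
322 [ 0.6955 -0.0028  0.2076] [147  67  63] [0.695  0.0127 0.2077] [148  89  84]
324 [ 0.6997 -0.0029  0.2045] [75 70 67] [0.6998 0.0133 0.204 ] [72 67 65]
326 [ 0.7003 -0.0028  0.2054] [85 79 77] [0.6998 0.0132 0.2054] [84 76 72]
328 [ 0.7002 -0.0028  0.2069] [87 79 77] [0.6658 0.0085 0.2414] [13 15 14]
```

The wrist depth shows red's back at 0.6955 and the plate at about 0.700, so about 4 mm remain. Creeping on while watching the force.

>>> play_rows([
  [48,[-1,0,0],[0,0,0]],
  [48,[-2,0.1,0],[0,0,0]],
  [48,[-2.8,0.1,0],[0,0,0]],
  [48,[-2.8,0.1,0],[0,0,0]],
])

```text
clock: 12.88
tcp_pos: [0.6805, 0.0029, 0.1688]
orientation: [-0.056, 3.13, 0.001]
contact_force: [1.0, 0.0, -0.6]
grip_width: 0.0514
```

>>> play_rows([
  [48,[-0.5,0,0],[0,0,0]],
  [48,[-0.8,0,0],[0,0,0]],
  [48,[-0.8,0,0],[0,0,0]],
])

```text
clock: 13.25
tcp_pos: [0.6811, 0.003, 0.1687]
orientation: [-0.056, 3.131, 0.001]
contact_force: [-0.7, 0.3, -0.8]
grip_width: 0.0514
```

>>> play_rows([
  [48,[-0.5,0,0],[0,0,0]],
  [48,[-0.8,0,0],[0,0,0]],
  [48,[-0.8,0,0],[0,0,0]],
])

```text
clock: 13.62
tcp_pos: [0.6813, 0.003, 0.1686]
orientation: [-0.055, 3.132, 0.001]
contact_force: [-5.8, -0.5, 1.2]
grip_width: 0.0518
```

```bash
cat > gap.py <<'E'
from h import *
o=r.get_obs(); print(o["clock"],where(o),o["contact_force"],o["moment"])
im,d,P=cloud("wrist"); hsv=cv2.cvtColor(im,cv2.COLOR_RGB2HSV)
for u in (228,236,244,266,276,284):
    c=P[285:330,u]; h=hsv[285:330,u]; m=im[285:330,u].astype(int)
    red=(m[:,0]>2*m[:,1])&(m[:,0]>90); f=(c[:,2]<.206)&(c[:,2]>.198)
    i=np.flatnonzero(red)
    if not len(i): print(u,"no red"); continue
    f1=f&(np.arange(45)<i[0]); f2=f&(np.arange(45)>i[-1])
    print(u,"front %.4f red %.4f..%.4f plate %s"%(np.median(c[f1,0]),c[i[0],0],c[i[-1],0],np.median(c[f2,0]).round(4) if f2.any() else None))
E
python3 gap.py
```

```text
13.625 [0.6877 0.0028 0.1981] [-5.7639 -0.5396  1.1885] [-0.0395  1.0581 -0.0573]
228 front 0.6839 red 0.6927..0.6983 plate None
236 front 0.6838 red 0.6941..0.6980 plate None
244 front 0.6838 red 0.6926..0.6972 plate None
266 front 0.6837 red 0.6931..0.6986 plate None
276 front 0.6833 red 0.6920..0.6982 plate None
284 front 0.6833 red 0.6920..0.6970 plate None
```

Contact at -5.8 N with blue mid-thickness at 0.6877, which matches plate minus 12 mm. I ease off, lower a hair so the tile rests on the prong, and open slowly.

>>> play_rows([
  [48,[0,0,0.3],[0,0,0]],
  [48,[0,0,0.6],[0,0,0]],
  [48,[0,0,0.6],[0,0,0]],
], squeeze=20)

```text
clock: 14.05
tcp_pos: [0.6812, 0.003, 0.1679]
orientation: [-0.055, 3.132, 0.001]
contact_force: [-3.3, 0.9, 2.0]
grip_width: 0.0511
```

>>> play_rows([
  [53,[0,0,0],[0,0,0]],
  [54,[0,0,0],[0,0,0]],
  [56,[0,0,0],[0,0,0]],
  [60,[0,0,0],[0,0,0]],
  [66,[0,0,0],[0,0,0]],
  [72,[0,0,0],[0,0,0]],
  [72,[0,0,0],[0,0,0]],
])

```text
clock: 14.92
tcp_pos: [0.6812, 0.003, 0.1679]
orientation: [-0.055, 3.132, 0.001]
contact_force: [-0.0, 1.1, 0.2]
grip_width: 0.0722
```

```bash
python3 gap.py
```

```text
14.925 [0.6877 0.0028 0.1975] [-0.0202  1.0524  0.1513] [ 0.0252  0.0231 -0.0216]
228 front 0.6842 red 0.6934..0.6987 plate None
236 front 0.6841 red 0.6933..0.6985 plate None
244 front 0.6837 red 0.6935..0.6989 plate None
266 front 0.6835 red 0.6922..0.6983 plate None
276 front 0.6833 red 0.6913..0.6982 plate None
284 front 0.6833 red 0.6922..0.6967 plate None
```

>>> play_rows([
  [72,[0,0,-10],[0,0,0]],
  [72,[0,0,-30],[0,0,0]],
  [72,[0,0,-65],[0,0,0]],
  [72,[0,0,-105],[0,0,0]],
  [72,[20,30,-135],[0,0,0.02]],
  [72,[45,75,-135],[0,0,0.035]],
  [72,[60,115,-135],[0,0,0.035]],
  [72,[60,127,-135],[0,0,0.035]],
])

```text
clock: 15.98
tcp_pos: [0.6146, 0.1314, 0.3044]
orientation: [-0.008, 3.131, 0.005]
contact_force: [0.5, -0.2, -0.3]
grip_width: 0.072
```

>>> play_rows([
  [72,[0,0,0],[0,0,0]],
  [72,[0,0,0],[0,0,0]],
  [72,[0,0,0],[0,0,0]],
])

```text
clock: 16.35
tcp_pos: [0.6151, 0.1296, 0.3045]
orientation: [-0.004, 3.131, 0.004]
contact_force: [0.2, 0.7, -0.2]
grip_width: 0.0722
```

```bash
cat > chk.py <<'E'
from h import *
import sys
o=r.get_obs(); print(o["clock"],o["tcp_pos"],o["contact_force"],abs(o["qvel"]).max())
im,d,P=cloud("wrist"); sd,_,PS=cloud("side")
a=im[160:290,70:210]; b=sd[130:195,265:340]
save(sys.argv[1],np.hstack([cv2.resize(a,(430,400)),cv2.resize(b,(370,400),interpolation=cv2.INTER_CUBIC)]))
hsv=cv2.cvtColor(im,cv2.COLOR_RGB2HSV)
with np.errstate(invalid='ignore'): K=(abs(P[...,2]-.209)<.006)&(P[...,0]>.66)&(P[...,0]<.72)&(abs(P[...,1])<.04)
for nm,k in(("blue",K&(hsv[...,0]>98)&(hsv[...,0]<128)&(hsv[...,1]>90)),("red",K&((hsv[...,0]<8)|(hsv[...,0]>170))&(hsv[...,1]>100))):
    q=P[k]; c=np.polyfit(q[:,1],q[:,0],1); print(nm,k.sum(),q.mean(0),"x range",np.percentile(q[:,0]-c[0]*(q[:,1]-.003),[3,97]),"slope",c[0])
# plate/upper face, x vs z of blue front
with np.errstate(invalid='ignore'): kf=(P[...,0]>.66)&(P[...,0]<.69)&(abs(P[...,1])<.026)&(P[...,2]>.125)&(P[...,2]<.205)&(hsv[...,0]>98)&(hsv[...,0]<128)&(hsv[...,1]>70)
q=P[kf]
if len(q)>20: print("blue front: x=%.4f z slope, y slope"%q[:,0].mean(),np.linalg.lstsq(np.c_[q[:,2]-.17,q[:,1],np.ones(len(q))],q[:,0],rcond=None)[0])
with np.errstate(invalid='ignore'): kp=(P[...,2]>.211)&(P[...,2]<.2175)&(abs(P[...,1])<.018)&(P[...,0]>.69)&(P[...,0]<.712)
print("plate top",kp.sum(),np.percentile(P[kp][:,0],[5,50,95]) if kp.any() else 0)
E
python3 chk.py k
```

```text
16.35 [0.6151 0.1296 0.3045] [ 0.2013  0.6549 -0.1706] 0.004120055456906416
blue 181 [0.6877 0.0027 0.2079] x range [0.6849 0.6905] slope -0.033496759075785164
red 164 [0.6957 0.0016 0.208 ] x range [0.6927 0.699 ] slope -0.044944283742135674
blue front: x=0.6832 z slope, y slope [ 0.0005 -0.0377  0.6833]
plate top 167 [0.6993 0.701  0.7097]
```

View pics/k.png

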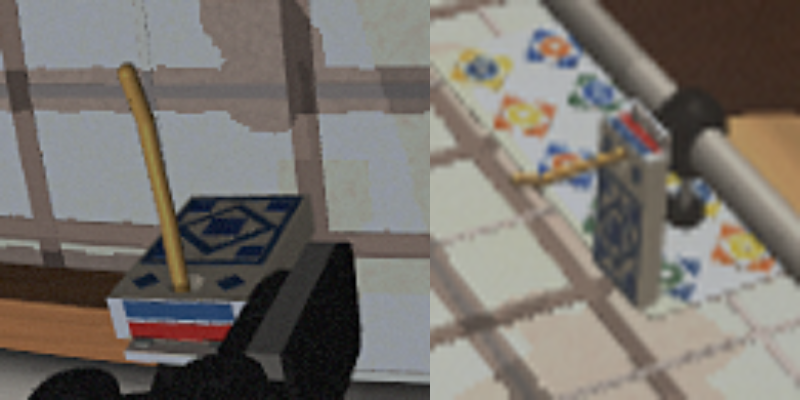

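The view shows blue in front of red in front of the plate, hanging square and vertical on the prong: blue top strip at (175,310), red at (180,330), plate at (185,348). Blue–red spacing is 8.0 mm, one tile thickness. One stillness check, then hand in.

>>> play_rows([
  [72,[0,0,0],[0,0,0]],
  [72,[0,0,0],[0,0,0]],
  [72,[0,0,0],[0,0,0]],
  [72,[0,0,0],[0,0,0]],
])

```text
clock: 16.95
tcp_pos: [0.6149, 0.1302, 0.3043]
orientation: [-0.005, 3.131, 0.004]
contact_force: [0.0, 1.2, -0.2]
grip_width: 0.0721
```

```bash
python3 chk.py l; python3 -c "
from h import *
tops(.092,(.38,.17),(.54,.30),.008,'top')"
```

```text
16.95 [0.6149 0.1302 0.3043] [ 0.0496  1.1539 -0.2203] 0.001726565272507781
blue 179 [0.6877 0.0032 0.208 ] x range [0.6847 0.6907] slope -0.04032387230435992
red 166 [0.6959 0.0014 0.208 ] x range [0.6925 0.6989] slope -0.0547307594238551
blue front: x=0.6832 z slope, y slope [ 0.0014 -0.0368  0.6834]
plate top 163 [0.6995 0.7011 0.7095]
```

```bash
python3 -c "
from h import *
print(r.hand_in())"
```

```text
the job is handed in; nothing more can be done
None
```

The blue tile is on the prong in front of the red one. Both are slid back against the plate and hanging free, and the job is handed in at about 17 s of robot time.

I took the blue tile from the slot nearest the robot, holding it by its side edges. I threaded its hole over the slightly bent prong (about 2° sideways), tilting the tile a little to follow the upturned tip. Blue then pushed red back until I felt the plate at about 6 N. I lowered blue onto the prong, opened the gripper slowly and withdrew straight up.

**Last checks:**
- **Spacing:** blue and red are 8.0–8.2 mm apart between mid-thicknesses, which is one tile thickness, so they touch.
- **Red against plate:** the camera puts red's back at about 0.6995–0.700 m and the plate at 0.700–0.701 m. That reading leaves up to about 1 mm open. However, the tiles were still pressed against the plate at about 3 N when I opened the gripper.
- **Hanging:** blue is vertical, and both tiles stayed within 0.2 mm front to back between two looks 0.6 s apart.
- **Forces:** readings stayed within about 2 N while threading. The largest I saw in the whole job was about 7 N, while gripping the tile in its slot.

**Failed check:** my final top-camera look at the rack found no tile outlines, because the size threshold was too high for that view. The tiles left in the rack are therefore not confirmed by measurement. Only the blue tile's slot was worked in, and the lift was straight up.

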